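# Find the loose septum nut and hold its port cover open

### The job

One of the three septum nuts on top of the compact gas chromatograph is loose, although all three look alike: tap them lightly from above, covers shut, until you find the one that gives way and sinks. Then take that port's hinged cover by its black grip, lift it at least half-way to upright (45 degrees) and finish while still holding it open for the colleague with the wrench. Leave the other two covers shut and the things around them undisturbed.

Things in the scene. Friction and masses are not known exactly. Their poses are not given: they have to be found in the camera images.
- gc: compact bench gas chromatograph, fixed white cabinet 300 deep (x) x 410 wide (y) x 125 mm high; origin on the bench under its centre, x axis from front panel to back. On its top (the deck) three like ports stand 125 mm apart along y, each with a hinged cover and a septum nut up through a 40 mm hole in it. Two nuts are tight, one is loose; which one varies and cannot be seen
- nut_a_top (a point): centre of the top face of the left (+y) port's septum nut, a knurled steel nut 30 mm in diameter (top face flat, 22 mm across) that stands 18 mm above its cover and 42 mm above the deck (167 mm above the bench) and moves with it
- nut_a (a joint): how far that nut has been pressed down, in m: 0 at the start. A tight nut stands firm (it gives less than 1 mm under a push of 20 N). The loose one gives way at about 2.5 N, slides 5 mm straight down to a firm stop and stays down
- grip_a (a point): centre of the left (+y) cover's grip: a black block 18 wide (y) x 24 long (x) x 16 mm high, on a strap ahead of the cover's front edge; cover shut, its centre is 32 mm above the deck, 75 mm in front of the nut (-x of the cabinet), free on both sides (y) and underneath (24 mm clear); it turns with the cover
- hinge_a (a point): middle of the left (+y) cover's hinge line, which runs along the cabinet's y, 22 mm above the deck, behind the nut: the grip centre lies 125 mm in front of it and 10 mm above it (radius 125.4 mm), cover shut
- cover_a (a joint): opening angle of that cover in rad: 0 shut (flat), grows as its front edge with the grip is lifted, stop at 1.4, 1.57 would be upright. White sheet-steel cover 96 long x 84 wide x 20 mm high, about 0.25 kg with its grip; unlatched, turns freely, and falls shut from any angle when let go
- nut_b_top (a point): centre of the top face of the middle port's septum nut, a knurled steel nut 30 mm in diameter (top face flat, 22 mm across) that stands 18 mm above its cover and 42 mm above the deck (167 mm above the bench) and moves with it
- nut_b (a joint): how far that nut has been pressed down, in m: 0 at the start. A tight nut stands firm (it gives less than 1 mm under a push of 20 N). The loose one gives way at about 2.5 N, slides 5 mm straight down to a firm stop and stays down
- grip_b (a point): centre of the middle cover's grip: a black block 18 wide (y) x 24 long (x) x 16 mm high, on a strap ahead of the cover's front edge; cover shut, its centre is 32 mm above the deck, 75 mm in front of the nut (-x of the cabinet), free on both sides (y) and underneath (24 mm clear); it turns with the cover
- hinge_b (a point): middle of the middle cover's hinge line, which runs along the cabinet's y, 22 mm above the deck, behind the nut: the grip centre lies 125 mm in front of it and 10 mm above it (radius 125.4 mm), cover shut
- cover_b (a joint): opening angle of that cover in rad: 0 shut (flat), grows as its front edge with the grip is lifted, stop at 1.4, 1.57 would be upright. White sheet-steel cover 96 long x 84 wide x 20 mm high, about 0.25 kg with its grip; unlatched, turns freely, and falls shut from any angle when let go
- nut_c_top (a point): centre of the top face of the right (-y) port's septum nut, a knurled steel nut 30 mm in diameter (top face flat, 22 mm across) that stands 18 mm above its cover and 42 mm above the deck (167 mm above the bench) and moves with it
- nut_c (a joint): how far that nut has been pressed down, in m: 0 at the start. A tight nut stands firm (it gives less than 1 mm under a push of 20 N). The loose one gives way at about 2.5 N, slides 5 mm straight down to a firm stop and stays down
- grip_c (a point): centre of the right (-y) cover's grip: a black block 18 wide (y) x 24 long (x) x 16 mm high, on a strap ahead of the cover's front edge; cover shut, its centre is 32 mm above the deck, 75 mm in front of the nut (-x of the cabinet), free on both sides (y) and underneath (24 mm clear); it turns with the cover
- hinge_c (a point): middle of the right (-y) cover's hinge line, which runs along the cabinet's y, 22 mm above the deck, behind the nut: the grip centre lies 125 mm in front of it and 10 mm above it (radius 125.4 mm), cover shut
- cover_c (a joint): opening angle of that cover in rad: 0 shut (flat), grows as its front edge with the grip is lifted, stop at 1.4, 1.57 would be upright. White sheet-steel cover 96 long x 84 wide x 20 mm high, about 0.25 kg with its grip; unlatched, turns freely, and falls shut from any angle when let go
- jar_mid (a point): bystander: centre of a clear jar of spare septa, 40 dia x 45 mm, on the deck behind the covers
- wrench_mid (a point): bystander: middle of a small steel wrench 130 mm long lying on the deck behind the covers
- vial_mid (a point): bystander: centre of an amber sample vial, 15 dia x 39 mm, standing on the deck between two of the covers
- bottle_mid (a point): bystander: centre of an amber solvent bottle, 76 dia x 170 mm, on the bench to the right of the cabinet
- beaker_mid (a point): bystander: centre of a glass beaker, 70 dia x 90 mm, on the bench to the left of the cabinet
- syringe_mid (a point): bystander: middle of a thin injection syringe about 180 mm long lying on the bench front left
- mouse_mid (a point): bystander: centre of a computer mouse, 100 mm long, on a round mouse pad on the bench to the right

How it is judged:
On the way, in this order (a step that is already met when the one before it is completed fails the run):
1. the loose nut is found: tapped down by more than 3 mm, with all three covers shut (value of joint any of nut_a, nut_b, nut_c above 0.003 m and value of joint each of cover_a, cover_b, cover_c below 0.1 rad), for 0.2 s.
2. the cover of the port with the sunken nut is lifted open (past 0.7 rad), the other two shut (((value of joint nut_a above 0.003 m and value of joint cover_a above 0.7 rad and value of joint each of cover_b, cover_c below 0.1 rad) or (value of joint nut_b above 0.003 m and value of joint cover_b above 0.7 rad and value of joint each of cover_a, cover_c below 0.1 rad) or (value of joint nut_c above 0.003 m and value of joint cover_c above 0.7 rad and value of joint each of cover_a, cover_b below 0.1 rad))), for 0.2 s.
At the end, for the whole second after the job is handed in: the loose nut is down (more than 3 mm), its own cover is held by the fingers (contact over 0.2 N) at rest at more than 0.7 rad (40 degrees), and the other two covers are shut (under 0.1 rad) (((value of joint nut_a above 0.003 m and value of joint cover_a above 0.7 rad and value of joint each of cover_b, cover_c below 0.1 rad and contact force between cover_a and the fingers above 0.2 N and velocity of joint cover_a between -0.1 and 0.1 rad/s) or (value of joint nut_b above 0.003 m and value of joint cover_b above 0.7 rad and value of joint each of cover_a, cover_c below 0.1 rad and contact force between cover_b and the fingers above 0.2 N and velocity of joint cover_b between -0.1 and 0.1 rad/s) or (value of joint nut_c above 0.003 m and value of joint cover_c above 0.7 rad and value of joint each of cover_a, cover_b below 0.1 rad and contact force between cover_c and the fingers above 0.2 N and velocity of joint cover_c between -0.1 and 0.1 rad/s))); the arm keeps its last pose, push and grip.
It fails at once if a cover is lifted (over 0.15 rad) whose nut has not been found loose ((value of joint cover_a above 0.15 rad and value of joint nut_a below 0.002 m) or (value of joint cover_b above 0.15 rad and value of joint nut_b below 0.002 m) or (value of joint cover_c above 0.15 rad and value of joint nut_c below 0.002 m)).
It fails at once if a nut is struck or pushed hard (over 60 N) (contact force between any of nut_a, nut_b, nut_c and the fingers above 60 N).
It fails at once if a bystander is shoved or knocked over (moved more than 30 mm) (distance of any of jar_mid, wrench_mid, vial_mid, bottle_mid, beaker_mid, syringe_mid, mouse_mid from where it was at the start of the episode above 0.03 m).
It also fails if it takes over 51 s, if anything falls off the work surface, if the arm or the gripper's body presses on something with over 40 N, if the wrist force passes 120 N, or if a joint passes its speed limit or range.

### The arm

A 6-joint arm with a two-finger parallel gripper is mounted at the origin on the work surface. World frame = base frame: x ahead of the robot, y to its left, z up, the work surface at z = 0. Lengths are in m, angles in rad, forces in N, time in s.
With the tool pointing down it reaches from about 0.35 to 0.775 m from the base axis. Payload 5.5 kg.
Tool frame: the origin (TCP) lies midway between the tips of the shut fingers; the grasp point (between the pads) lies robot.grasp_offset behind it (robot.grasp_offset is the distance from the TCP to the grasp point, in m); z points along the fingers, y is the line along which they close (so a half turn about z gives the same grasp; the last joint's range is limited). The gripper opens to 85 mm and grips with 20 to 120 N. Pads are 22 mm wide; open, the fingers measure 114 mm over their backs; the gripper's body (76 mm by 85 mm) begins 54 mm behind the grasp point. The pads swing forward as they close: fully open they stand 13 mm farther back than shut.
Start: joints at [0.987, 0.313, 0.046, 1.304, 0, 1.431], TCP at [0.247, 0.519, 0.231] pointing down, gripper open.
Joint ranges: [-2.76, 2.76], [-0.86, 1.69], [-1.03, 1.26], [-2.2, 2.34], [-1.47, 1.5], [-3.14, 3.14]. Speed limits (rad/s): [2.57, 2.57, 3.14, 3.14, 3.14, 3.14].

### API

Orientations are given as a unit quaternion [x, y, z, w].
In Python, from workcell import robot gives the robot as it stands.
- The arm moves only by the shell command python3 -m crank 'ROWS' [FORCE]. ROWS is JSON, a list of rows, each an object of numbers: "hand": the opening, from 0 (shut) to 1 (fully open); "dx", "dy", "dz": the shift along the world's x, y, z in cm; "wx", "wy", "wz": the turn, a rotation vector about the world's x, y, z in degrees. In form: [{"hand": .., "dx": .., "dy": .., "dz": .., "wx": .., "wy": .., "wz": ..}, ...]. A call has exactly 10 rows; each row shifts and turns the commanded pose from where the row before left it; what a row does not reach is not made up. A row lasts 1/10 s, in which the tool goes at most 50 mm and 8.59 degrees, less where a joint would pass 70% of its speed; a pose out of reach is approached as far as the arm can. A call with a gripper value outside its range is refused whole. The fingers move at their own pace and stop on an object; FORCE is the grip in N (left out, the last holds). Time passes only in rows, so rows that do not move let the fingers close, or fill a call up. It gives the time, the measured TCP pose, the force, the opening and the grip force at its end, in the units of the state.
- robot.get_state(): the state, without advancing time (a new reading comes with each control period).
- robot.capture(name): name is "side" or "top"; returns a dict with "color" (384x512x3 uint8, blue, green, red), "fx", "fy", "cx", "cy" (pixels), "R" (3x3) and "t" (3): a world point X has camera coordinates R X + t. Camera axes: x right, y down, z forward; pixel columns grow to the right and rows downward; lengths in m; the calibration is good to about 2 mm. A picture is of the moment at which its call begins. There is no depth.
- robot.close_job(): hands the job in; it is judged then, once.
Trained networks look in the newest picture that a camera, given by its name, has taken for a name from the list of things; names that differ only in an ending like _2 or _b are one class to them, and where a whole thing is asked for, a point or a joint stands for the part that bears it (a point fixed in the world has none). Each returns a list of dicts, best first, with "confidence" (0 to 1); they miss things now and then, are a little off and sometimes report something else, mostly with a low value. They report only what shows in the picture. A call takes as long as a camera call.
- robot.find_in(name, camera): "rect" ([left, top, right, bottom] in pixels, round what is visible of it).
- robot.outline_of(name, camera): "pixels" (384x512 bool, what is visible of it) and "rect" ([left, top, right, bottom] in pixels, round what is visible of it).
- robot.landmark_of(name, camera): "pixel" ([column, row] in pixels: a listed point, or the origin of a listed thing).
The state is a dict: "time": time; "joint_positions": joint angles; "joint_vel": joint speeds; "joint_torque": joint torques, N m; "eef_pos": TCP position; "ee_rot": TCP orientation; "wrist_force": force on the tool from outside, world axes, zero at the start; "ft_torque": the same for the moment, N m; "grip_width": opening from 0.0 (shut) to 1.0 (fully open); "gripper_force": force on a finger pad.
Only numpy, scipy, OpenCV 4.12 (cv2) and the standard library are available. Lean on these libraries where they do the work, as an engineer would, in place of code of your own. Each camera call takes 0.05 s, during which the arm holds its last target. There are 200 camera calls.

## Working session

There is one attempt and no reset: what is moved stays moved. The work goes in short steps, Python scripts to look and compute and a shell command to move; the robot and the scene stay as the last step left them, time stands still between calls to the robot, and variables do not carry over. Pictures are saved under pics/ and viewed, at most 10 in all, crops included, and the job is handed in when it is done.

```bash
mkdir -p pics; python3 - <<'E'
from workcell import robot
import cv2
s=robot.get_state(); print(s['time'],s['eef_pos'],s['ee_rot'],s['grip_width'],robot.grasp_offset)
for c in('side','top'):
    k=robot.capture(c); cv2.imwrite(f'pics/{c}0.png',k['color'])
    print(c,k['fx'],k['R'],k['t'])
    for n in['nut_a_top','nut_b_top','nut_c_top','grip_a','grip_b','grip_c','gc','vial_mid','jar_mid','hinge_a','hinge_b','hinge_c']:
        print(n,[(list(map(int,d['pixel'])),round(d['confidence'],2)) for d in robot.landmark_of(n,c)][:5])
print(robot.get_state()['time'])
E
```

```text
0.0 [0.24664052 0.51887404 0.23041341] [ 2.20086909e-01  9.75479860e-01 -8.37160548e-04 -3.07194715e-04] 0.9987361701748495 0.0187
side 415.55010588277173 [[-0.96169212 -0.27383797  0.01269002]
 [-0.19866436  0.6642969  -0.72058456]
 [ 0.18889347 -0.69550154 -0.69325094]] [0.5314914  0.19285245 1.20485464]
nut_a_top [([220, 230], 0.65)]
nut_b_top [([230, 195], 0.62)]
nut_c_top [([236, 163], 0.4)]
grip_a [([250, 236], 0.95), ([259, 172], 0.89), ([252, 198], 0.87)]
grip_b [([250, 236], 0.95), ([259, 172], 0.89), ([252, 198], 0.87)]
grip_c [([250, 236], 0.95), ([259, 172], 0.89), ([252, 198], 0.87)]
gc [([232, 231], 0.66), ([226, 218], 0.6)]
vial_mid [([225, 214], 0.54), ([255, 201], 0.4)]
jar_mid [([180, 236], 0.65)]
hinge_a [([214, 197], 0.9), ([218, 169], 0.61), ([198, 183], 0.16)]
hinge_b [([214, 197], 0.9), ([218, 169], 0.61), ([198, 183], 0.16)]
hinge_c [([214, 197], 0.9), ([218, 169], 0.61), ([198, 183], 0.16)]
top 417.70867502754754 [[-0.03190527 -0.99947916 -0.00484367]
 [-0.97810226  0.03221933 -0.20561587]
 [ 0.20566483 -0.00182263 -0.97862079]] [0.02181273 0.55868416 1.38843642]
nut_a_top [([201, 175], 0.59)]
nut_b_top [([196, 145], 0.7), ([240, 168], 0.44)]
nut_c_top [([278, 160], 0.56)]
grip_a [([282, 182], 0.76), ([207, 200], 0.73), ([245, 191], 0.65), ([222, 172], 0.31)]
grip_b [([282, 182], 0.76), ([207, 200], 0.73), ([245, 191], 0.65), ([222, 172], 0.31)]
grip_c [([282, 182], 0.76), ([207, 200], 0.73), ([245, 191], 0.65), ([222, 172], 0.31)]
gc [([246, 179], 0.86)]
vial_mid [([122, 227], 0.22)]
jar_mid [([245, 177], 0.68), ([196, 147], 0.5)]
hinge_a [([237, 152], 0.68), ([272, 145], 0.67), ([199, 161], 0.56)]
hinge_b [([237, 152], 0.68), ([272, 145], 0.67), ([199, 161], 0.56)]
hinge_c [([237, 152], 0.68), ([272, 145], 0.67), ([199, 161], 0.56)]
1.3
```

View images.

View pics/side0.png

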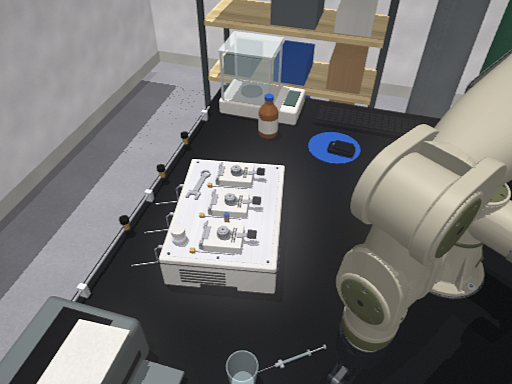

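View pics/top0.png

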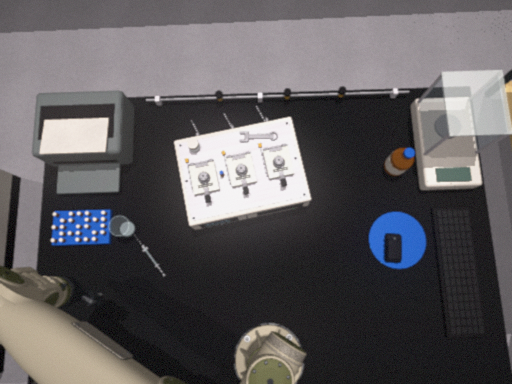

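```bash
cat > h.py <<'E'
import numpy as np
from workcell import robot
from scipy.optimize import least_squares
def proj(k,X):
    p=np.asarray(X)@np.array(k['R']).T+k['t']
    return np.c_[k['fx']*p[:,0]/p[:,2]+k['cx'],k['fy']*p[:,1]/p[:,2]+k['cy']]
# gc model points: nut x offset unknown in cabinet -> frame at middle nut, z world
def model(q):
    x,y,a=q; c,s=np.cos(a),np.sin(a); P=[]
    for off,z in((0,.167),(-.075,.157),(.05,.147)):
        for yy in(.125,0,-.125): P.append([x+c*off-s*yy,y+s*off+c*yy,z])
    return np.array(P)
E
python3 - <<'E'
from h import *
ks={c:robot.capture(c) for c in('side','top')}
obs={'side':{0:(220,230),1:(230,195),2:(236,163),3:(250,236),4:(252,198),5:(259,172),7:(214,197),8:(218,169)},
'top':{0:(201,175),1:(240,168),2:(278,160),3:(207,200),4:(245,191),5:(282,182),6:(199,161),7:(237,152),8:(272,145)}}
def f(q):
    M=model(q); r=[]
    for c in obs:
        p=proj(ks[c],M)
        for i,o in obs[c].items(): r.append(p[i]-o)
    return np.concatenate(r)
s=least_squares(f,[.6,0,0],loss='soft_l1'); print(s.x,f(s.x).reshape(-1,2).round(1).tolist()); print(model(s.x).round(4))
E
```

```text
[0.61812668 0.07216885 0.1757438 ] [[1.6, -0.7], [-1.0, 0.8], [-0.7, 4.2], [0.7, -1.6], [3.8, 2.6], [1.2, -0.4], [-2.3, 2.6], [1.2, 2.0], [0.8, -0.7], [-0.2, -1.5], [-0.5, -1.2], [-0.6, -2.8], [-0.5, -1.7], [0.4, -0.5], [1.0, 0.3], [0.2, 1.8], [2.1, 1.3]]
[[ 0.5963  0.1952  0.167 ]
 [ 0.6181  0.0722  0.167 ]
 [ 0.64   -0.0509  0.167 ]
 [ 0.5224  0.1821  0.157 ]
 [ 0.5443  0.0591  0.157 ]
 [ 0.5661 -0.064   0.157 ]
 [ 0.6455  0.204   0.147 ]
 [ 0.6674  0.0809  0.147 ]
 [ 0.6892 -0.0422  0.147 ]]
```

```bash
python3 - <<'E'
from h import *
import cv2
for c in('side','top'):
    k=robot.capture(c)
    q=[.6181,.0722,.1757]
    for n in('grip_a','nut_a_top','vial_mid'):
        for d in robot.outline_of(n,c)[:4]:
            m=d['pixels']; ys,xs=np.nonzero(m); print(c,n,round(xs.mean(),1),round(ys.mean(),1),len(xs),np.round(d['rect']).tolist(),round(d['confidence'],2))
    p=proj(k,model(q)); print(p.round(1).tolist())
    x0,y0=(165,150) if c=='side' else (170,115)
    im=cv2.resize(k['color'][y0:y0+115,x0:x0+145],None,fx=5,fy=5,interpolation=cv2.INTER_CUBIC)
    for u,v in p: cv2.drawMarker(im,(int((u-x0+.5)*5),int((v-y0+.5)*5)),(0,0,255),cv2.MARKER_CROSS,14,1)
    cv2.imwrite(f'pics/{c}1.png',im)
print(robot.get_state()['time'])
E
```

```text
side grip_a 231.5 203.3 789 [210.0, 192.0, 260.0, 217.0] 0.87
side grip_a 236.9 174.8 651 [216.0, 164.0, 264.0, 185.0] 0.69
side nut_a_top 224.7 236.8 1053 [202.0, 220.0, 254.0, 254.0] 0.73
side nut_a_top 222.3 231.9 169 [216.0, 225.0, 232.0, 239.0] 0.42
side vial_mid 225.6 216.6 17 [224.0, 213.0, 229.0, 218.0] 0.63
side vial_mid 236.5 174.3 638 [217.0, 161.0, 262.0, 186.0] 0.31
[[221.6, 229.3], [229.0, 195.8], [235.3, 167.2], [250.7, 234.4], [255.8, 200.6], [260.2, 171.6], [203.0, 232.8], [211.7, 199.6], [219.2, 171.0]]
top grip_a 278.2 163.3 702 [261.0, 146.0, 297.0, 186.0] 0.75
top grip_a 203.6 178.4 670 [190.0, 163.0, 219.0, 202.0] 0.74
top grip_a 241.2 170.5 731 [226.0, 152.0, 259.0, 194.0] 0.74
top nut_a_top 203.8 179.0 764 [190.0, 164.0, 222.0, 203.0] 0.61
[[201.8, 174.3], [239.8, 166.5], [277.5, 158.8], [206.4, 197.2], [244.5, 189.3], [282.4, 181.5], [200.0, 161.3], [237.1, 153.8], [274.1, 146.3]]
1.8
```

View pics/top1.png

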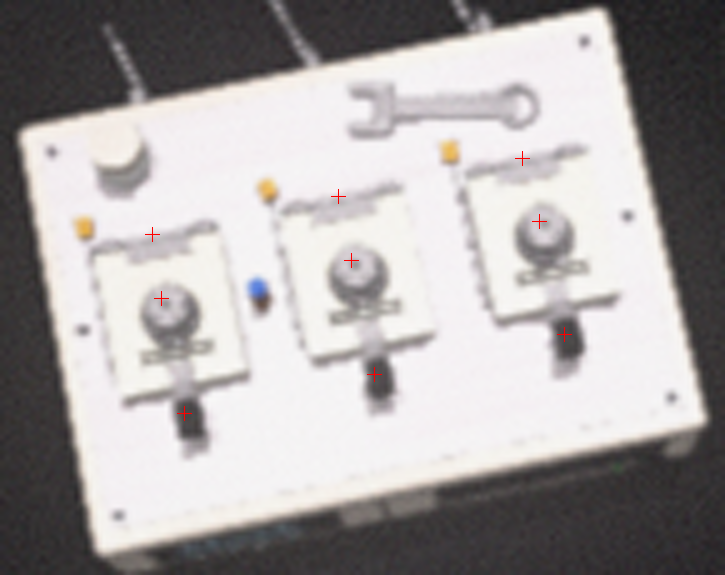

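View pics/side1.png

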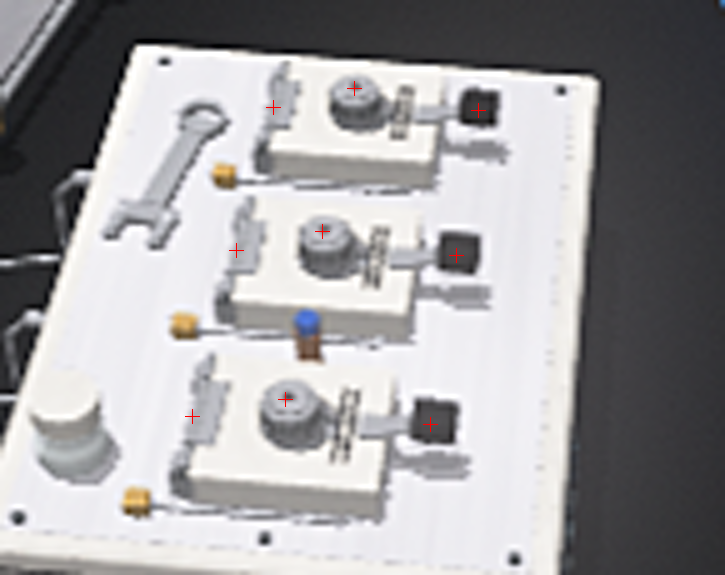

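```bash
python3 - <<'E'
from h import *
ks={c:robot.capture(c) for c in('side','top')}
ob={'side':([290,395],[325,228],[356,86],[436,421],[460,252],[480,106]),'top':([168,304],[357,265],[544,225],[189,418],[379,380],[568,340])}
o0={'side':(165,150),'top':(170,115)}
obs={c:np.array(ob[c])/5-.5+o0[c] for c in ob}
f=lambda q:np.concatenate([(proj(ks[c],model(q))[:6]-obs[c]).ravel() for c in obs])
s=least_squares(f,[.6,0,0]); q=s.x; print(q,f(q).reshape(-1,2).round(1).tolist()); print(model(q).round(4).tolist())
# vial blue cap z~.160
g=lambda X:np.concatenate([proj(ks['side'],[X])[0]-(165+307/5-.5,150+322/5-.5),proj(ks['top'],[X])[0]-(170+258/5-.5,115+289/5-.5)])
print('vial',least_squares(g,[.6,.13,.16]).x)
st=robot.get_state();print((model(q)[0]-st['eef_pos'])*100,st['eef_pos'])
E
```

```text
[0.61617949 0.06931542 0.17841311] [[0.3, 0.2], [0.5, 0.2], [0.4, -0.0], [0.1, 0.0], [0.3, 0.1], [0.4, 0.4], [-0.4, -0.4], [-0.2, -0.5], [0.1, -0.3], [0.0, -0.3], [0.2, -0.6], [0.2, -0.6]]
[[0.594, 0.1923, 0.167], [0.6162, 0.0693, 0.167], [0.6384, -0.0537, 0.167], [0.5202, 0.179, 0.157], [0.5424, 0.056, 0.157], [0.5646, -0.067, 0.157], [0.6432, 0.2012, 0.147], [0.6654, 0.0782, 0.147], [0.6876, -0.0448, 0.147]]
vial [0.60483659 0.13379122 0.15944485]
[ 34.70685092 -32.69787052  -6.43236968] [0.24692747 0.51930995 0.2313237 ]
```

```bash
python3 -m crank '[{"hand":0,"dx":3.5,"dy":-3.3,"dz":-0.3,"wz":3.6},{"hand":0,"dx":3.5,"dy":-3.3,"dz":-0.3,"wz":3.6},{"hand":0,"dx":3.5,"dy":-3.3,"dz":-0.3,"wz":3.6},{"hand":0,"dx":3.5,"dy":-3.3,"dz":-0.3,"wz":3.6},{"hand":0,"dx":3.5,"dy":-3.3,"dz":-0.3,"wz":3.6},{"hand":0,"dx":3.5,"dy":-3.3,"dz":-0.3,"wz":3.6},{"hand":0,"dx":3.5,"dy":-3.3,"dz":-0.3,"wz":3.6},{"hand":0,"dx":3.5,"dy":-3.3,"dz":-0.3,"wz":3.6},{"hand":0,"dx":3.4,"dy":-3.2,"dz":-0.3,"wz":3.5},{"hand":0,"dx":3.3,"dy":-3.1,"dz":-0.3,"wz":3.4}]' 20
```

```text
$[0]: bad value
```

```bash
python3 -m crank '[{"hand":0,"dx":3.5,"dy":-3.3,"dz":-0.3,"wx":0,"wy":0,"wz":3.6},{"hand":0,"dx":3.5,"dy":-3.3,"dz":-0.3,"wx":0,"wy":0,"wz":3.6},{"hand":0,"dx":3.5,"dy":-3.3,"dz":-0.3,"wx":0,"wy":0,"wz":3.6},{"hand":0,"dx":3.5,"dy":-3.3,"dz":-0.3,"wx":0,"wy":0,"wz":3.6},{"hand":0,"dx":3.5,"dy":-3.3,"dz":-0.3,"wx":0,"wy":0,"wz":3.6},{"hand":0,"dx":3.5,"dy":-3.3,"dz":-0.3,"wx":0,"wy":0,"wz":3.6},{"hand":0,"dx":3.5,"dy":-3.3,"dz":-0.3,"wx":0,"wy":0,"wz":3.6},{"hand":0,"dx":3.5,"dy":-3.3,"dz":-0.3,"wx":0,"wy":0,"wz":3.6},{"hand":0,"dx":3.4,"dy":-3.2,"dz":-0.3,"wx":0,"wy":0,"wz":3.5},{"hand":0,"dx":3.3,"dy":-3.1,"dz":-0.3,"wx":0,"wy":0,"wz":3.4}]' 20
```

```text
time: 2.9
eef_pos: [0.5953, 0.1907, 0.2013]
ee_rot: [-0.091, 0.996, 0.0, 0.0]
wrist_force: [0.5, 0.5, -0.3]
grip_width: -0.0
gripper_force: 0.0
```

```bash
python3 -m crank '[{"hand":0,"dx":-0.1,"dy":0.15,"dz":-1,"wx":0,"wy":0,"wz":0},{"hand":0,"dx":0,"dy":0,"dz":-1,"wx":0,"wy":0,"wz":0},{"hand":0,"dx":0,"dy":0,"dz":-0.7,"wx":0,"wy":0,"wz":0},{"hand":0,"dx":0,"dy":0,"dz":-0.3,"wx":0,"wy":0,"wz":0},{"hand":0,"dx":0,"dy":0,"dz":-0.2,"wx":0,"wy":0,"wz":0},{"hand":0,"dx":0,"dy":0,"dz":-0.1,"wx":0,"wy":0,"wz":0},{"hand":0,"dx":0,"dy":0,"dz":-0.1,"wx":0,"wy":0,"wz":0},{"hand":0,"dx":0,"dy":0,"dz":-0.1,"wx":0,"wy":0,"wz":0},{"hand":0,"dx":0,"dy":0,"dz":0,"wx":0,"wy":0,"wz":0},{"hand":0,"dx":0,"dy":0,"dz":0,"wx":0,"wy":0,"wz":0}]'
```

```text
time: 3.9
eef_pos: [0.593, 0.1942, 0.1668]
ee_rot: [-0.09, 0.996, 0.0, 0.0]
wrist_force: [-1.2, 1.9, 2.5]
grip_width: -0.002
gripper_force: 1.2
```

```bash
python3 -m crank '[{"hand":0,"dx":0,"dy":0,"dz":-0.1,"wx":0,"wy":0,"wz":0},{"hand":0,"dx":0,"dy":0,"dz":-0.1,"wx":0,"wy":0,"wz":0},{"hand":0,"dx":0,"dy":0,"dz":-0.1,"wx":0,"wy":0,"wz":0},{"hand":0,"dx":0,"dy":0,"dz":0,"wx":0,"wy":0,"wz":0},{"hand":0,"dx":0,"dy":0,"dz":0,"wx":0,"wy":0,"wz":0},{"hand":0,"dx":0,"dy":0,"dz":0,"wx":0,"wy":0,"wz":0},{"hand":0,"dx":0,"dy":0,"dz":0,"wx":0,"wy":0,"wz":0},{"hand":0,"dx":0,"dy":0,"dz":0,"wx":0,"wy":0,"wz":0},{"hand":0,"dx":0,"dy":0,"dz":0,"wx":0,"wy":0,"wz":0},{"hand":0,"dx":0,"dy":0,"dz":0,"wx":0,"wy":0,"wz":0}]'
```

```text
time: 4.9
eef_pos: [0.5931, 0.1942, 0.1667]
ee_rot: [-0.09, 0.996, 0.0, 0.001]
wrist_force: [-6.5, 0.5, 16.4]
grip_width: 0.003
gripper_force: 8.2
```

```bash
python3 -m crank '[{"hand":0,"dx":0,"dy":0,"dz":1,"wx":0,"wy":0,"wz":0},{"hand":0,"dx":0,"dy":0,"dz":2,"wx":0,"wy":0,"wz":0},{"hand":0,"dx":0.5,"dy":-3,"dz":0.4,"wx":0,"wy":0,"wz":0},{"hand":0,"dx":0.6,"dy":-3.2,"dz":0,"wx":0,"wy":0,"wz":0},{"hand":0,"dx":0.6,"dy":-3.2,"dz":0,"wx":0,"wy":0,"wz":0},{"hand":0,"dx":0.6,"dy":-3.1,"dz":0,"wx":0,"wy":0,"wz":0},{"hand":0,"dx":0,"dy":0,"dz":-1,"wx":0,"wy":0,"wz":0},{"hand":0,"dx":0,"dy":0,"dz":-1,"wx":0,"wy":0,"wz":0},{"hand":0,"dx":0,"dy":0,"dz":-0.6,"wx":0,"wy":0,"wz":0},{"hand":0,"dx":0,"dy":0,"dz":-0.2,"wx":0,"wy":0,"wz":0}]'
```

```text
time: 5.9
eef_pos: [0.6149, 0.0698, 0.1678]
ee_rot: [-0.09, 0.996, 0.0, -0.001]
wrist_force: [0.1, 0.4, 0.1]
grip_width: -0.001
gripper_force: 0.0
```

```bash
python3 -m crank '[{"hand":0,"dx":0,"dy":0,"dz":-0.1,"wx":0,"wy":0,"wz":0},{"hand":0,"dx":0,"dy":0,"dz":-0.1,"wx":0,"wy":0,"wz":0},{"hand":0,"dx":0,"dy":0,"dz":-0.1,"wx":0,"wy":0,"wz":0},{"hand":0,"dx":0,"dy":0,"dz":-0.1,"wx":0,"wy":0,"wz":0},{"hand":0,"dx":0,"dy":0,"dz":-0.1,"wx":0,"wy":0,"wz":0},{"hand":0,"dx":0,"dy":0,"dz":-0.1,"wx":0,"wy":0,"wz":0},{"hand":0,"dx":0,"dy":0,"dz":0,"wx":0,"wy":0,"wz":0},{"hand":0,"dx":0,"dy":0,"dz":0,"wx":0,"wy":0,"wz":0},{"hand":0,"dx":0,"dy":0,"dz":0,"wx":0,"wy":0,"wz":0},{"hand":0,"dx":0,"dy":0,"dz":0,"wx":0,"wy":0,"wz":0}]'
```

```text
time: 6.9
eef_pos: [0.6161, 0.0694, 0.1667]
ee_rot: [-0.09, 0.996, 0.0, 0.002]
wrist_force: [-5.4, 1.5, 14.5]
grip_width: 0.001
gripper_force: 7.3
```

```bash
python3 -m crank '[{"hand":0,"dx":0,"dy":0,"dz":1,"wx":0,"wy":0,"wz":0},{"hand":0,"dx":0,"dy":0,"dz":2,"wx":0,"wy":0,"wz":0},{"hand":0,"dx":0.5,"dy":-3,"dz":0.4,"wx":0,"wy":0,"wz":0},{"hand":0,"dx":0.6,"dy":-3.1,"dz":0,"wx":0,"wy":0,"wz":0},{"hand":0,"dx":0.6,"dy":-3.1,"dz":0,"wx":0,"wy":0,"wz":0},{"hand":0,"dx":0.6,"dy":-3.1,"dz":0,"wx":0,"wy":0,"wz":0},{"hand":0,"dx":0,"dy":0,"dz":-1,"wx":0,"wy":0,"wz":0},{"hand":0,"dx":0,"dy":0,"dz":-1,"wx":0,"wy":0,"wz":0},{"hand":0,"dx":0,"dy":0,"dz":-0.6,"wx":0,"wy":0,"wz":0},{"hand":0,"dx":0,"dy":0,"dz":-0.2,"wx":0,"wy":0,"wz":0}]'
```

```text
time: 7.9
eef_pos: [0.638, -0.0529, 0.168]
ee_rot: [-0.09, 0.996, 0.0, -0.001]
wrist_force: [0.3, 0.7, 0.5]
grip_width: 0.0
gripper_force: 0.0
```

```bash
python3 -m crank '[{"hand":0,"dx":0,"dy":0,"dz":-0.1,"wx":0,"wy":0,"wz":0},{"hand":0,"dx":0,"dy":0,"dz":-0.1,"wx":0,"wy":0,"wz":0},{"hand":0,"dx":0,"dy":0,"dz":-0.1,"wx":0,"wy":0,"wz":0},{"hand":0,"dx":0,"dy":0,"dz":-0.1,"wx":0,"wy":0,"wz":0},{"hand":0,"dx":0,"dy":0,"dz":-0.1,"wx":0,"wy":0,"wz":0},{"hand":0,"dx":0,"dy":0,"dz":-0.1,"wx":0,"wy":0,"wz":0},{"hand":0,"dx":0,"dy":0,"dz":0,"wx":0,"wy":0,"wz":0},{"hand":0,"dx":0,"dy":0,"dz":0,"wx":0,"wy":0,"wz":0},{"hand":0,"dx":0,"dy":0,"dz":0,"wx":0,"wy":0,"wz":0},{"hand":0,"dx":0,"dy":0,"dz":0,"wx":0,"wy":0,"wz":0}]'
```

```text
time: 8.9
eef_pos: [0.6391, -0.0542, 0.1634]
ee_rot: [-0.09, 0.996, 0.0, 0.0]
wrist_force: [0.3, 1.3, 1.7]
grip_width: -0.003
gripper_force: 0.9
```

```bash
python3 -m crank '[{"hand":0,"dx":0,"dy":0,"dz":-0.1,"wx":0,"wy":0,"wz":0},{"hand":0,"dx":0,"dy":0,"dz":-0.1,"wx":0,"wy":0,"wz":0},{"hand":0,"dx":0,"dy":0,"dz":-0.1,"wx":0,"wy":0,"wz":0},{"hand":0,"dx":0,"dy":0,"dz":-0.05,"wx":0,"wy":0,"wz":0},{"hand":0,"dx":0,"dy":0,"dz":0,"wx":0,"wy":0,"wz":0},{"hand":0,"dx":0,"dy":0,"dz":0,"wx":0,"wy":0,"wz":0},{"hand":0,"dx":0,"dy":0,"dz":0,"wx":0,"wy":0,"wz":0},{"hand":0,"dx":0,"dy":0,"dz":0,"wx":0,"wy":0,"wz":0},{"hand":0,"dx":0,"dy":0,"dz":0,"wx":0,"wy":0,"wz":0},{"hand":0,"dx":0,"dy":0,"dz":0,"wx":0,"wy":0,"wz":0}]'
```

```text
time: 9.9
eef_pos: [0.6391, -0.0542, 0.162]
ee_rot: [-0.09, 0.996, -0.0, 0.001]
wrist_force: [-3.1, 1.3, 11.1]
grip_width: 0.003
gripper_force: 5.9
```

```bash
python3 -m crank '[{"hand":0,"dx":0,"dy":0,"dz":2,"wx":0,"wy":0,"wz":0},{"hand":0,"dx":0,"dy":0,"dz":3,"wx":0,"wy":0,"wz":0},{"hand":0.6,"dx":-1.8,"dy":-0.3,"dz":-0.3,"wx":0.9,"wy":-4.9,"wz":0},{"hand":0.6,"dx":-1.8,"dy":-0.3,"dz":-0.3,"wx":0.9,"wy":-4.9,"wz":0},{"hand":0.6,"dx":-1.8,"dy":-0.3,"dz":-0.3,"wx":0.9,"wy":-4.9,"wz":0},{"hand":0.6,"dx":-1.8,"dy":-0.3,"dz":-0.3,"wx":0.9,"wy":-4.9,"wz":0},{"hand":0.6,"dx":-1.8,"dy":-0.3,"dz":-0.3,"wx":0.9,"wy":-4.9,"wz":0},{"hand":0.6,"dx":0,"dy":0,"dz":0,"wx":0,"wy":0,"wz":0},{"hand":0.6,"dx":0,"dy":0,"dz":0,"wx":0,"wy":0,"wz":0},{"hand":0.6,"dx":0,"dy":0,"dz":0,"wx":0,"wy":0,"wz":0}]'
python3 - <<'E'
from h import *
import cv2
from scipy.spatial.transform import Rotation as Ro
s=robot.get_state(); print(Ro.from_quat(s['ee_rot']).as_matrix().round(3), s['eef_pos'])
print('delta cm',(np.array([.5724,-.0656,.140])-s['eef_pos'])*100)
k=robot.capture('side'); im=cv2.resize(k['color'][130:260,165:325],None,fx=4,fy=4,interpolation=cv2.INTER_CUBIC); cv2.imwrite('pics/side2.png',im)
E
```

```text
time: 10.9
eef_pos: [0.5504, -0.07, 0.1961]
ee_rot: [-0.087, 0.972, 0.019, 0.216]
wrist_force: [0.6, -0.4, 1.4]
grip_width: 0.598
gripper_force: 0.0
[[-0.892 -0.178  0.416]
 [-0.162  0.984  0.075]
 [-0.423 -0.001 -0.906]] [ 0.55041367 -0.06996213  0.19613124]
delta cm [ 2.19863299  0.43621291 -5.61312415]
```

View pics/side2.png

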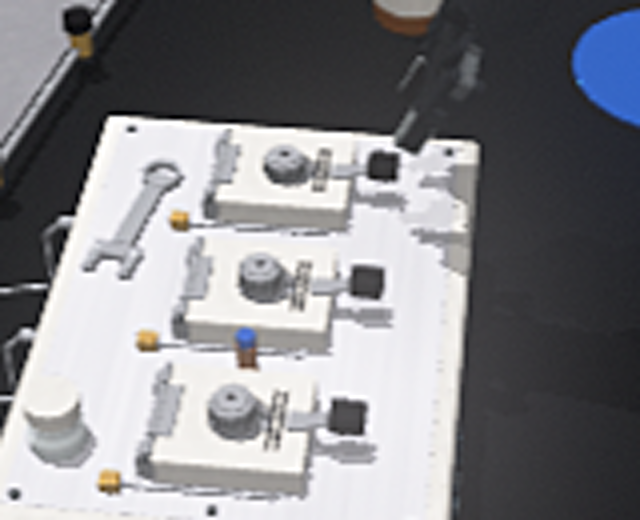

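```bash
python3 -m crank '[{"hand":0.6,"dx":0.3,"dy":0.1,"dz":-0.8,"wx":0,"wy":0,"wz":0},{"hand":0.6,"dx":0.3,"dy":0.1,"dz":-0.8,"wx":0,"wy":0,"wz":0},{"hand":0.6,"dx":0.3,"dy":0.1,"dz":-0.8,"wx":0,"wy":0,"wz":0},{"hand":0.6,"dx":0.3,"dy":0.1,"dz":-0.8,"wx":0,"wy":0,"wz":0},{"hand":0.6,"dx":0.3,"dy":0,"dz":-0.8,"wx":0,"wy":0,"wz":0},{"hand":0.6,"dx":0.3,"dy":0,"dz":-0.8,"wx":0,"wy":0,"wz":0},{"hand":0.6,"dx":0.3,"dy":0,"dz":-0.7,"wx":0,"wy":0,"wz":0},{"hand":0.6,"dx":0,"dy":0,"dz":0,"wx":0,"wy":0,"wz":0},{"hand":0.6,"dx":0,"dy":0,"dz":0,"wx":0,"wy":0,"wz":0},{"hand":0.6,"dx":0,"dy":0,"dz":0,"wx":0,"wy":0,"wz":0}]'
```

```text
time: 11.95
eef_pos: [0.5701, -0.0653, 0.1403]
ee_rot: [-0.087, 0.972, 0.02, 0.215]
wrist_force: [-0.1, -0.3, 0.5]
grip_width: 0.6
gripper_force: 0.0
```

```bash
python3 -m crank '[{"hand":0,"dx":0,"dy":0,"dz":0,"wx":0,"wy":0,"wz":0},{"hand":0,"dx":0,"dy":0,"dz":0,"wx":0,"wy":0,"wz":0},{"hand":0,"dx":0,"dy":0,"dz":0,"wx":0,"wy":0,"wz":0},{"hand":0,"dx":0,"dy":0,"dz":0,"wx":0,"wy":0,"wz":0},{"hand":0,"dx":0,"dy":0,"dz":0,"wx":0,"wy":0,"wz":0},{"hand":0,"dx":0,"dy":0,"dz":0,"wx":0,"wy":0,"wz":0},{"hand":0,"dx":0,"dy":0,"dz":0,"wx":0,"wy":0,"wz":0},{"hand":0,"dx":0,"dy":0,"dz":0,"wx":0,"wy":0,"wz":0},{"hand":0,"dx":0,"dy":0,"dz":0,"wx":0,"wy":0,"wz":0},{"hand":0,"dx":0,"dy":0,"dz":0,"wx":0,"wy":0,"wz":0}]' 40
python3 - <<'E'
from h import *
q=[.61618,.06932,.17841]; M=model(q); H=M[8]; c,s=np.cos(q[2]),np.sin(q[2]); u=np.array([c,s,0]); z=np.array([0,0,1.])
st=robot.get_state(); p0=np.array(st['eef_pos']); rel=p0-H; a,b=rel@u,rel@z; print(p0,a,b,st['wrist_force'])
prev=p0
for i in range(1,13):
    t=np.radians(4.5*i) # -u -> z : u->u cos - z sin? (-u)->(-u)cos+z sin ; z->z cos+u sin
    P=p0+u*(a*np.cos(t)+b*np.sin(t)-a)+z*(-a*np.sin(t)+b*np.cos(t)-b)
    print(i,((P-prev)*100).round(2).tolist(),P.round(3).tolist()); prev=P
E
```

```text
time: 12.95
eef_pos: [0.5701, -0.0655, 0.1404]
ee_rot: [-0.087, 0.972, 0.019, 0.215]
wrist_force: [-4.2, -1.9, 4.9]
grip_width: 0.205
gripper_force: 41.2
[ 0.5700798  -0.06551815  0.14035226] -0.11929751296002282 -0.00664774386122402 [-4.18474609 -1.94949662  4.91477923]
1 [-0.02, -0.0, 0.94] [0.57, -0.066, 0.15]
2 [0.06, 0.01, 0.94] [0.571, -0.065, 0.159]
3 [0.13, 0.02, 0.93] [0.572, -0.065, 0.168]
4 [0.2, 0.04, 0.92] [0.574, -0.065, 0.178]
5 [0.27, 0.05, 0.9] [0.577, -0.064, 0.187]
6 [0.34, 0.06, 0.87] [0.58, -0.064, 0.195]
7 [0.41, 0.07, 0.84] [0.584, -0.063, 0.204]
8 [0.47, 0.08, 0.81] [0.589, -0.062, 0.212]
9 [0.53, 0.1, 0.77] [0.594, -0.061, 0.219]
10 [0.59, 0.11, 0.72] [0.6, -0.06, 0.227]
11 [0.64, 0.12, 0.67] [0.606, -0.059, 0.233]
12 [0.69, 0.12, 0.62] [0.613, -0.058, 0.24]
```

```bash
python3 -m crank '[{"hand":0,"dx":0,"dy":0,"dz":0.94,"wx":-0.8,"wy":4.43,"wz":0},{"hand":0,"dx":0.06,"dy":0.01,"dz":0.94,"wx":-0.8,"wy":4.43,"wz":0},{"hand":0,"dx":0.13,"dy":0.02,"dz":0.93,"wx":-0.8,"wy":4.43,"wz":0},{"hand":0,"dx":0.2,"dy":0.04,"dz":0.92,"wx":-0.8,"wy":4.43,"wz":0},{"hand":0,"dx":0.27,"dy":0.05,"dz":0.9,"wx":-0.8,"wy":4.43,"wz":0},{"hand":0,"dx":0.34,"dy":0.06,"dz":0.87,"wx":-0.8,"wy":4.43,"wz":0},{"hand":0,"dx":0.41,"dy":0.07,"dz":0.84,"wx":-0.8,"wy":4.43,"wz":0},{"hand":0,"dx":0.47,"dy":0.08,"dz":0.81,"wx":-0.8,"wy":4.43,"wz":0},{"hand":0,"dx":0.53,"dy":0.1,"dz":0.77,"wx":-0.8,"wy":4.43,"wz":0},{"hand":0,"dx":0.59,"dy":0.11,"dz":0.72,"wx":-0.8,"wy":4.43,"wz":0}]'
```

```text
time: 13.95
eef_pos: [0.5993, -0.0601, 0.2273]
ee_rot: [-0.088, 0.98, -0.015, -0.176]
wrist_force: [-1.2, -3.0, 2.9]
grip_width: 0.205
gripper_force: 41.2
```

Tracking well; three more rows take the cover to about 58°, then settle and look.

```bash
python3 -m crank '[{"hand":0,"dx":0.64,"dy":0.12,"dz":0.67,"wx":-0.8,"wy":4.43,"wz":0},{"hand":0,"dx":0.69,"dy":0.12,"dz":0.62,"wx":-0.8,"wy":4.43,"wz":0},{"hand":0,"dx":0,"dy":0,"dz":0,"wx":0,"wy":0,"wz":0},{"hand":0,"dx":0,"dy":0,"dz":0,"wx":0,"wy":0,"wz":0},{"hand":0,"dx":0,"dy":0,"dz":0,"wx":0,"wy":0,"wz":0},{"hand":0,"dx":0,"dy":0,"dz":0,"wx":0,"wy":0,"wz":0},{"hand":0,"dx":0,"dy":0,"dz":0,"wx":0,"wy":0,"wz":0},{"hand":0,"dx":0,"dy":0,"dz":0,"wx":0,"wy":0,"wz":0},{"hand":0,"dx":0,"dy":0,"dz":0,"wx":0,"wy":0,"wz":0},{"hand":0,"dx":0,"dy":0,"dz":0,"wx":0,"wy":0,"wz":0}]'
python3 - <<'E'
from h import *
import cv2
k=robot.capture('side'); cv2.imwrite('pics/side3.png',cv2.resize(k['color'][130:260,165:325],None,fx=4,fy=4,interpolation=cv2.INTER_CUBIC))
E
```

```text
time: 14.95
eef_pos: [0.6136, -0.0574, 0.2382]
ee_rot: [-0.086, 0.964, -0.022, -0.249]
wrist_force: [0.8, -1.5, -7.8]
grip_width: 0.2
gripper_force: 41.7
```

View pics/side3.png

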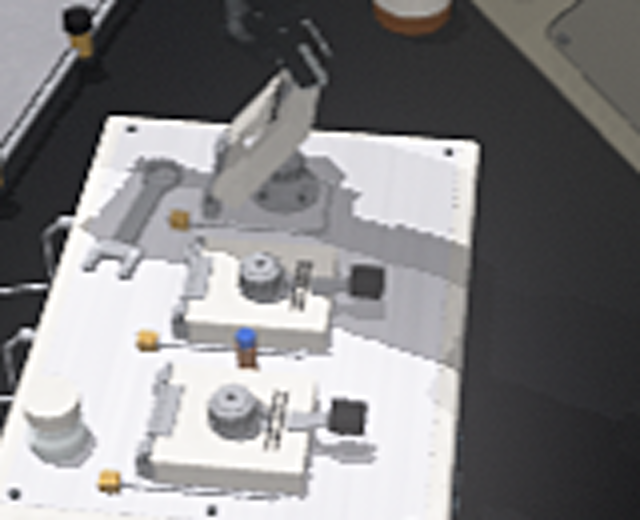

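The picture shows cover c raised to about 54° (its front edge near crop pixel (300,85)) and held in the fingers. Covers a and b are shut, and the vial, jar and wrench have not moved.

```bash
python3 -c "
from workcell import robot
print(robot.close_job())"
```

```text
the job is handed in; nothing more can be done
None
```

The loose nut was the right (-y) one, nut_c: it sank 5 mm while the other two stood firm. I lifted its cover to about 54° and handed the job in with the gripper still holding it; the other two covers are shut, and the vial, jar and wrench on the deck have not moved.

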